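# Clamp a coil in the test jig

## Task

Take the square coil out of the pocket tray and set it flat in the sprung nest of the test jig. Then take the cover by its handle, move it over the jig until the blind hole in its underside drops onto the locating pin, keep it in line with the jig, and press it fully home on the jig against the nest's spring. Finish while holding it there, with the gripper still on the cover and keeping it pressed down; leave the other two coils, the jar and the nippers alone.

Things in the scene. Friction and masses are not known exactly. Their poses are not given: they have to be found in the camera images.
- square_coil: the part to test: a plain metal-cased coil, square, 18 x 18 mm and 12 mm high, about 18 g, loose in one of the tray's four pockets and standing 7 mm above the tray's top. Origin: centre of its underside; x and y along its sides (within about 5 degrees of the tray's), z up. It is the only square one of the three metal coils in the tray
- round_coil: bystander: round metal coil, 16 mm across, 12 mm high, in another pocket. Origin: centre of its underside
- long_coil: bystander: oblong metal coil, 26 x 12 mm, 12 mm high, in another pocket, its length along the tray's x. Origin: centre of its underside
- tray: black pocket tray fixed to the bench, 110 x 110 mm, 10 mm high, on either the left or the right of the jig. Four pockets 28 mm (along x) by 22 mm (along y), 5 mm deep, at 25 mm either way from the middle in x and in y; three hold a coil, which lies up to 1 mm off its pocket's middle. Origin: centre of the underside; x, y along the sides
- jig: test jig fixed to the bench: flat aluminium block, 120 mm (x) by 80 mm (y), 24 mm high, with a square black sprung nest and an upright steel pin. Origin: on the bench right under the nest's centre; the block reaches from -48 to +72 mm in x and 40 mm either way in y. x points from the nest to the pin, z up
- nest (a joint): how far the sprung nest is pressed down into the jig, m: 0 at rest (its rim flush with the block's top), 0.006 when a coil lying in it is level with the block's top. The spring pushes up with about 4 N at 0 and 8 N at 0.006
- nest_floor (a point): centre of the nest's pocket floor; moves with the nest; 18 mm above the bench at rest. The pocket is 22 x 22 mm and 6 mm deep, its sides along the jig's x and y; a coil lying in it stands 6 mm above the block's top
- pin_tip (a point): centre of the top of the steel locating pin, 34 mm along the jig's x from the nest's centre. The pin is 10 mm thick, stands 14 mm above the block's top (tip 38 mm above the bench) and tapers over its last 3.5 mm to 6 mm
- cover: the jig's loose cover, about 200 g, flat on the bench across the jig from the tray: aluminium plate 20 mm thick, 50 mm wide, reaching from -36 to +48 mm in x, then a 30 mm wide tab on to +60 mm. On top a black bar handle, 40 mm long (x), 16 mm wide (y), its top 50 mm above the underside. Origin: centre of its underside below the handle's middle; x points from handle to tab, z up
- cover_hole (a point): centre of the mouth of the round blind hole in the cover's underside (not seen from above): 34 mm along the cover's x from its origin, 12.5 mm wide, 16 mm deep. With it on the pin and the cover in line with the jig, the handle is right over the nest. Laid on a coil in the nest, the cover stops 6 mm above the block, and the spring lifts it again if it is let go
- jar: bystander: small round jar, 44 mm across, 45 mm high, beyond the jig. Origin: centre of its underside
- nippers: bystander: pair of nippers lying flat, about 145 mm long, 12 mm high, beyond the jig. Origin: on the bench between the handles, the jaws 60 mm along x
Mind the look-alikes: they are no part of the job. What is shaped like the cover but purple is not meant.

How it is judged (in metres and radians):
On the way, in this order (a step that is already met when the one before it is completed fails the run):
1. the square coil lies flat on the nest's floor, let go (x of square_coil in the frame of nest_floor between -0.004 and 0.004 m and y of square_coil in the frame of nest_floor between -0.004 and 0.004 m and z of square_coil in the frame of nest_floor between -0.002 and 0.002 m and angle between square_coil's own z axis and vertical below 0.12 rad and contact force between the fingers and square_coil below 0.1 N), for 0.2 s.
2. the cover has dropped onto the pin: the pin is at least 3 mm into the hole (horizontal distance between cover_hole and pin_tip below 0.003 m and z of cover_hole in the frame of pin_tip below -0.003 m), for 0.1 s.
At the end, for the whole second after the job is handed in: Coil flat in the nest (4 mm of centre, 2 mm of floor, 7 deg); cover hole on the pin (3 mm), cover in line with the jig (8 deg), level (2.3 deg), at most 1.5 mm above the jig top, nest pressed 4.5 mm or more; cover still, fingers still bearing on it with over 3 N: finishes holding (x of square_coil in the frame of nest_floor between -0.004 and 0.004 m and y of square_coil in the frame of nest_floor between -0.004 and 0.004 m and z of square_coil in the frame of nest_floor between -0.002 and 0.002 m and angle between square_coil's own z axis and vertical below 0.12 rad and horizontal distance between cover_hole and pin_tip below 0.003 m and angle between the x axis of cover and the x axis of jig, either way round below 0.14 rad and z of cover in the frame of jig between 0.022 and 0.0255 m and angle between cover's own z axis and vertical below 0.04 rad and value of joint nest above 0.0045 m and contact force between the fingers and cover above 3 N and linear speed of cover below 0.02 m/s); the arm keeps its last pose, push and grip.
It fails at once if the round coil is moved more than 20 mm (distance of round_coil from where it was at the start of the episode above 0.02 m).
It fails at once if the oblong coil is moved more than 20 mm (distance of long_coil from where it was at the start of the episode above 0.02 m).
It fails at once if the jar is moved more than 20 mm (distance of jar from where it was at the start of the episode above 0.02 m).
It fails at once if the pair of nippers is moved more than 20 mm (distance of nippers from where it was at the start of the episode above 0.02 m).
It also fails if it takes over 54 s, if anything falls off the work surface, if the arm or the gripper's body presses on something with over 40 N, if the wrist force passes 120 N, or if a joint passes its speed limit or range.

## Robot

A 7-joint arm with a two-finger parallel gripper is mounted at the origin on the work surface. World frame = base frame: x ahead of the robot, y to its left, z up, the work surface at z = 0. Lengths are in mm, angles in rad, forces in N, time in s.
With the tool pointing down it reaches from about 400 to 850 mm from the base axis. Payload 4.5 kg.
Tool frame: the origin (TCP) lies on the centre line of the jaws, within the pads' length; the fingertips stand 22 mm ahead of it and the grasp point (between the pads) lies 3 mm ahead of it (r.finger_overhang is the distance from the TCP to the fingertips, in mm); z points along the fingers, y is the line along which they close (so a half turn about z gives the same grasp; the last joint's range is limited). The gripper opens to 85 mm and grips with 20 to 120 N. Pads are 22 mm wide; open, the fingers measure 114 mm over their backs; the gripper's body (76 mm by 85 mm) begins 54 mm behind the grasp point. The pads swing forward as they close: fully open they stand 13 mm farther back than shut.
Start: joints at [-1.088, 0.689, -0.195, 1.565, 0.157, 0.902, -0.215], TCP at [271.162, 563.137, 253.317] pointing down, gripper open.
Joint ranges: [-3.01, 3.01], [-0.46, 2.08], [-1.47, 1.51], [0.13, 2.56], [-1, 4.14], [0.04, 2.09], [-2.66, 2.66]. Speed limits (rad/s): [2.57, 2.57, 3.14, 3.14, 3.14, 3.14, 3.14].

## Interface

Orientations are given as a unit quaternion [w, x, y, z].
In Python, from cell import r gives the robot as it stands. The module is installed in compiled form; this text tells all that it offers.
- The arm moves only by the shell command python3 -m handwheel 'ROWS' [FORCE]. ROWS is a JSON object of lists of equal length, an entry for each row: "slide": the shift along the tool's x, y, z in m, a list of three; "dr": the turn, a rotation vector about the tool's x, y, z in rad, a list of three; "hand": the finger opening in m, from 0 to 0.0854. In form: {"slide": [[dx, dy, dz], ...], "dr": [[ax, ay, az], ...], "hand": [hand, ...]}. A call has 1 to 10 rows; each row shifts and turns the commanded pose from where the row before left it, along the tool's axes as they then stand; what a row does not reach is not made up. A row lasts 1/10 s, in which the tool goes at most 50 mm and 8.59 degrees, less where a joint would pass 70% of its speed; a pose out of reach is approached as far as the arm can. A call with a gripper value outside its range is refused whole. The fingers move at their own pace and stop on an object; FORCE is the grip in N (left out, the last holds). Time passes only in rows, so rows that do not move let the fingers close. It gives the time, the measured TCP pose, the force, the opening and the grip force at its end, in the units of the state.
- r.state(): the state, without advancing time (a new reading comes with each control period).
- r.get_image(name): name is "scene" or "top" or "wrist"; returns a dict with "pixels" (420x560x3 uint8, red, green, blue), "fx", "fy", "cx", "cy" (pixels), "R" (3x3) and "t" (3): a world point X has camera coordinates R X + t; the wrist camera has in their place "tool_from_camera" (4x4, takes a point from camera to tool coordinates, whose origin is the TCP and whose axes are the flange's). Camera axes: x right, y down, z forward; pixel columns grow to the right and rows downward; lengths in mm; the calibration is good to about 2 mm. A picture is of the moment at which its call begins: read the wrist's pose just before it. There is no depth.
- r.hand_in(): hands the job in; it is judged then, once.
Trained networks look in the newest picture that a camera, given by its name, has taken for a name from the list of things; names that differ only in an ending like _2 or _b are one class to them, and where a whole thing is asked for, a point or a joint stands for the part that bears it (a point fixed in the world has none). Each returns a list of dicts, best first, with "p" (0 to 1); they miss things now and then, are a little off and sometimes report something else, mostly with a low value. They report only what shows in the picture. A call takes as long as a camera call. They do not tell look-alikes from the thing itself.
- r.recognise(camera, name): "point" ([x, y, z] in mm, in world coordinates, good to about 4 mm: the middle of the surface that is visible of it).
The state is a dict: "clock": time; "joint_positions": joint angles; "qvel": joint speeds; "effort": joint torques, N m; "tool_pos": TCP position; "ee_rot": TCP orientation; "force": force on the tool from outside, world axes, zero at the start; "torque": the same for the moment, N m; "opening": finger opening in mm; "gripper_force": force on a finger pad.
Only numpy, scipy, OpenCV 4.12 (cv2) and the standard library are available. Lean on these libraries where they do the work, as an engineer would, in place of code of your own. Each camera call takes 0.05 s, during which the arm holds its last target. There are 200 camera calls.

## Working session

There is one attempt and no reset: what is moved stays moved. The work goes in short steps, Python scripts to look and compute and a shell command to move; the robot and the scene stay as the last step left them, time stands still between calls to the robot, and variables do not carry over. Pictures are saved under pics/ and viewed, at most 10 in all, crops included, and the job is handed in when it is done.

```bash
mkdir -p pics; cat > h.py <<'E'
import numpy as np, cv2
from cell import r
def snap(c,f):
    s=r.state(); im=r.get_image(c); cv2.imwrite('pics/'+f,im['pixels'][:,:,::-1]); return s,im
def q2R(q):
    from scipy.spatial.transform import Rotation as Ro
    return Ro.from_quat([q[1],q[2],q[3],q[0]]).as_matrix()
def cam(c,im,s):
    if c!='wrist': return np.array(im['R']),np.array(im['t'])
    T=np.array(im['tool_from_camera']); Rw=q2R(s['ee_rot'])
    Rc=Rw@T[:3,:3]; o=Rw@T[:3,3]+np.array(s['tool_pos'])
    return Rc.T,-Rc.T@o
def proj(im,R,t,X):
    c=np.atleast_2d(X)@R.T+t; return np.c_[im['fx']*c[:,0]/c[:,2]+im['cx'],im['fy']*c[:,1]/c[:,2]+im['cy']]
def atz(im,R,t,uv,z):
    o=-R.T@t; d=R.T@np.array([(uv[0]-im['cx'])/im['fx'],(uv[1]-im['cy'])/im['fy'],1]); return o+d*(z-o[2])/d[2]
E
python3 - <<'E'
from h import *
print(r.state())
ims={}
for c in ['scene','top']:
    s,im=snap(c,c+'1.png'); R,t=cam(c,im,s); print(c,im['fx'],(-R.T@t).round(),R.round(2).tolist())
    for n in ['square_coil','round_coil','long_coil','tray','jig','nest_floor','pin_tip','cover','jar','nippers']:
        print(n,[(np.round(d['p'],2),np.round(d['point']).tolist(),proj(im,R,t,d['point'])[0].round().tolist()) for d in r.recognise(c,n)[:4]])
a=np.hstack([cv2.imread('pics/scene1.png'),cv2.imread('pics/top1.png')]); print(a.shape)
E
```

```text
{'clock': 0.0, 'joint_positions': array([-1.08819675,  0.69003011, -0.19456222,  1.56637642,  0.15730558,
        0.90248444, -0.21511878]), 'qvel': array([-2.74181266e-04, -6.29448887e-04,  1.01270570e-03,  7.60778600e-04,
       -1.06087414e-03, -3.39316834e-04, -2.59356638e-06]), 'effort': array([-3.91061349e-04, -5.39609599e+01, -1.26683481e+00, -1.58540601e+01,
        9.05623776e-03,  9.50467918e-03,  2.03684050e-05]), 'tool_pos': array([270.92720561, 562.53206548, 252.44781776]), 'ee_rot': array([-1.59313524e-04,  2.22467370e-01,  9.74939672e-01, -9.37834144e-04]), 'force': array([-0.94763991, -0.52851473, -0.18874576]), 'torque': array([ 0.03337816, -0.03839362,  0.00493195]), 'gripper_force': 0.0, 'opening': 85.13694894001337}
scene 488.73048766209484 [1209.  428.  612.] [[-0.58, 0.81, -0.0], [0.47, 0.34, -0.82], [-0.66, -0.47, -0.58]]
square_coil [(np.float64(0.66), [542.0, 269.0, 17.0], [427.0, 275.0])]
round_coil []
long_coil [(np.float64(0.69), [525.0, 223.0, 16.0], [407.0, 260.0]), (np.float64(0.66), [575.0, 207.0, 20.0], [387.0, 270.0])]
tray [(np.float64(0.61), [563.0
[... 805 characters left out ...]
4), [564.0, 206.0, 20.0], [192.0, 208.0])]
long_coil [(np.float64(0.49), [520.0, 222.0, 16.0], [184.0, 226.0])]
tray [(np.float64(0.6), [552.0, 233.0, 12.0], [181.0, 213.0])]
jig [(np.float64(0.8), [554.0, -6.0, 23.0], [282.0, 215.0])]
nest_floor [(np.float64(0.57), [550.0, -7.0, 15.0], [282.0, 218.0])]
pin_tip [(np.float64(0.87), [558.0, -2.0, 26.0], [280.0, 214.0])]
cover [(np.float64(0.83), [349.0, -196.0, 15.0], [362.0, 309.0]), (np.float64(0.81), [409.0, -344.0, 22.0], [428.0, 285.0]), (np.float64(0.78), [478.0, -232.0, 17.0], [378.0, 252.0])]
jar [(np.float64(0.88), [718.0, 155.0, 46.0], [217.0, 144.0])]
nippers [(np.float64(0.57), [767.0, -110.0, 15.0], [327.0, 134.0])]
(420, 1120, 3)
```

View pics/top1.png

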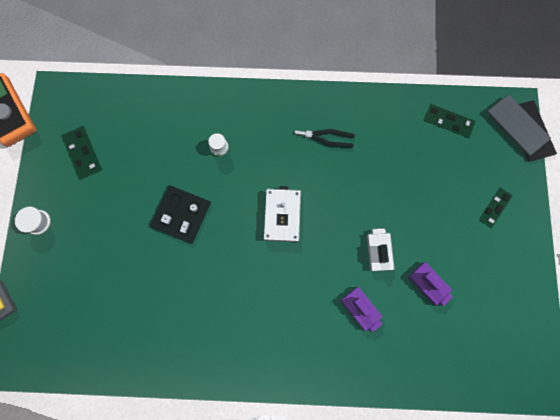

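View pics/scene1.png

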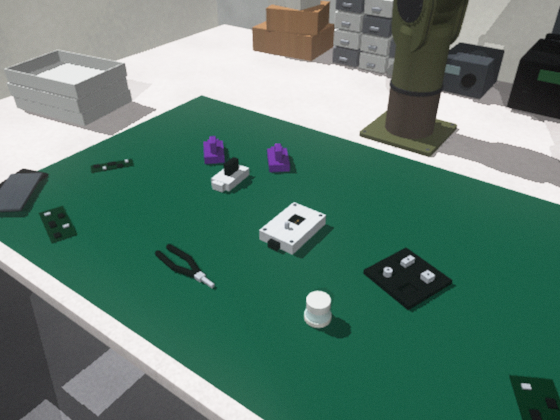

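The top view shows the tray with square coil at about (166,218), oblong coil at (184,226) and round coil at (193,208). The jig is at (282,215), with the pin at about (281,205) and the nest at (282,219). The white cover is at (380,250), tab up at (378,231). Two purple look-alikes are at (362,309) and (430,284).

Candidates: the square coil could be (166,218), (184,226) or (193,208). The cover could be (380,250) white, or (362,309) and (430,284), which are purple and ruled out.

```bash
cat > mv.py <<'E'
import sys
from h import *
s=r.state(); d=np.array(eval(sys.argv[1]))-np.array(s['tool_pos']); R=q2R(s['ee_rot'])
yaw=np.degrees(np.arctan2(R[1,0],R[0,0])); print('pos',np.array(s['tool_pos']).round(1),'xyaw',yaw.round(2),'zaxis',R[:,2].round(4),'slide mm',(R.T@d).round(1),'F',np.array(s['force']).round(1))
E
python3 mv.py '[557,236,250]'; python3 - <<'E'
from h import *
s,im=snap('wrist','w0.png'); print(np.array(im['tool_from_camera']).round(3),im['fx'])
s,im=snap('scene','s2.png');R,t=cam('scene',im,s);print(proj(im,R,t,[[0,0,0],s['tool_pos']]))
E
```

```text
pos [271.2 563.1 253.3] xyaw 154.29 zaxis [ 0.e+00  1.e-04 -1.e+00] slide mm [-399.5 -170.7    3.3] F [-0.2  0.2 -0.7]
[[-0.00000e+00 -9.45000e-01 -3.28000e-01  8.41490e+01]
 [ 1.00000e+00  0.00000e+00 -1.00000e-03  4.06000e-01]
 [ 1.00000e-03 -3.28000e-01  9.45000e-01 -1.20719e+02]
 [ 0.00000e+00  0.00000e+00  0.00000e+00  1.00000e+00]] 290.4486809190534
[[408.19016182 131.31280346]
 [699.490603   141.78433053]]
```

```bash
python3 -m handwheel '{"slide":[[-0.044,-0.019,0],[-0.044,-0.019,0],[-0.044,-0.019,0.01],[-0.044,-0.019,0.01],[-0.044,-0.019,0.02],[-0.044,-0.019,0.02],[-0.044,-0.019,0.02],[-0.044,-0.019,0.02],[-0.02,0,0],[0,0,0]],"dr":[[0,0,0],[0,0,0],[0,0,0],[0,0,0],[0,0,0],[0,0,0],[0,0,0],[0,0,0],[0,0,0],[0,0,0]],"hand":[0.085,0.085,0.085,0.085,0.085,0.085,0.085,0.085,0.085,0.085]}'; python3 - <<'E'
from h import *
s,im=snap('wrist','w1.png'); R,t=cam('wrist',im,s)
print(s['tool_pos'],s['clock'])
for n in ['square_coil','round_coil','long_coil','tray']:
    print(n,[(np.round(d['p'],2),np.round(d['point'],1).tolist(),proj(im,R,t,d['point'])[0].round().tolist()) for d in r.recognise('wrist',n)[:4]])
E
```

```text
clock: 2.2
tool_pos: [539.2, 266.1, 155.6]
ee_rot: [0.001, 0.226, 0.974, -0.001]
force: [-0.4, -0.5, 0.4]
opening: 84.7
gripper_force: 0.0
[539.21898964 266.12205775 155.55520112] 2.2
square_coil [(np.float64(0.7), [538.7, 269.5, 18.4], [277.0, 201.0])]
round_coil [(np.float64(0.58), [562.8, 208.4, 20.8], [232.0, 249.0]), (np.float64(0.24), [546.7, -13.0, 20.7], [44.0, 318.0])]
long_coil [(np.float64(0.93), [519.1, 227.4, 16.9], [228.0, 201.0])]
tray [(np.float64(0.92), [549.3, 242.5, 11.8], [257.0, 219.0])]
```

View pics/w1.png

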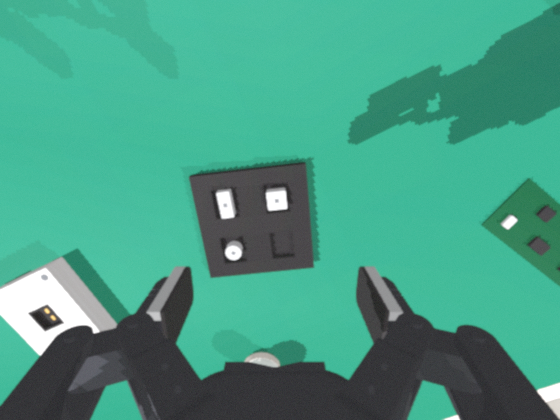

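w1 shows square coil at (277,199), oblong at (226,204), round at (233,251) and an empty pocket at (284,244). The square choice is confirmed. Next I go closer for a second view and the crop check.

```bash
cat > blob.py <<'E'
from h import *
def blob(im,uv,w=22,thr=None):
    g=cv2.cvtColor(im['pixels'],cv2.COLOR_RGB2GRAY); x,y=map(int,uv); x0,y0=max(x-w,0),max(y-w,0); c=g[y0:y+w,x0:x+w]
    th,b=cv2.threshold(c,thr or 0,255,cv2.THRESH_BINARY+(0 if thr else cv2.THRESH_OTSU))
    cs,_=cv2.findContours(b,cv2.RETR_EXTERNAL,cv2.CHAIN_APPROX_NONE); k=max(cs,key=cv2.contourArea)
    p=cv2.boxPoints(cv2.minAreaRect(k))+[x0,y0]; return p.mean(0),p,th
E
python3 -m handwheel '{"slide":[[0,0,0.02],[0,0,0.02],[0,0,0.02],[-0.04,0,0],[0,0,0]],"dr":[[0,0,0],[0,0,0],[0,0,0],[0,0,0],[0,0,0]],"hand":[0.04,0.04,0.04,0.04,0.04]}'
python3 - <<'E'
from blob import *
s,im=snap('wrist','w2.png'); R,t=cam('wrist',im,s); pr=proj(im,R,t,[538.7,269.5,17])[0]
print(pr,s['tool_pos'],[(np.round(d['p'],2),np.round(d['point'],1).tolist(),proj(im,R,t,d['point'])[0].round().tolist()) for d in r.recognise('wrist','square_coil')])
x,y=pr.astype(int);cv2.imwrite('pics/c2.png',cv2.resize(im['pixels'][y-70:y+70,x-90:x+90,::-1],None,fx=4,fy=4)); print(x-90,y-70)
c,p,th=blob(im,pr,28); print(c,th); q=np.array([atz(im,R,t,u,17) for u in p]); print(q.round(1))
E
```

```text
clock: 2.95
tool_pos: [575.8, 250.2, 96.2]
ee_rot: [0.002, 0.224, 0.975, -0.001]
force: [0.3, -1.7, -0.3]
opening: 40.1
gripper_force: 0.0
[275.61590847 171.29878714] [575.77138455 250.18540568  96.16777075] [(np.float64(0.6), [538.0, 269.2, 22.9], [275.0, 172.0])]
185 101
[274.33013558 170.88630342] 163.0
[[525.8 263.3  17. ]
 [532.1 280.9  17. ]
 [550.7 274.5  17. ]
 [544.2 256.3  17. ]]
```

View pics/c2.png

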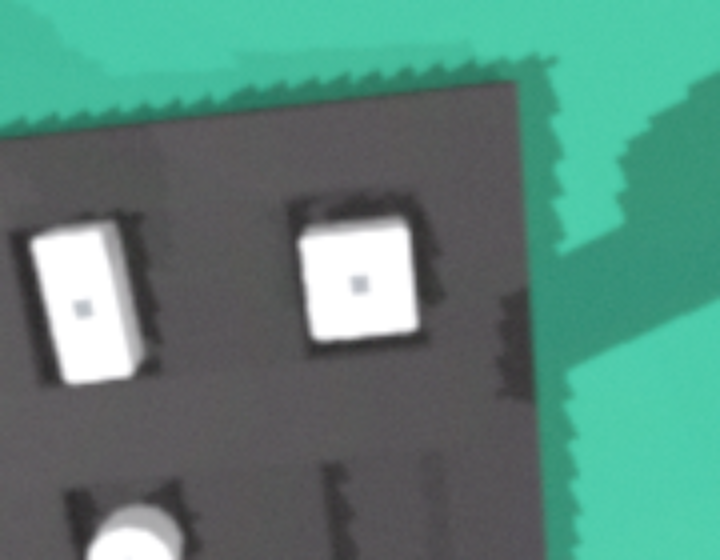

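Crop c2 shows the square coil squarely, with a centre mark at crop (360,285), i.e. pixel (275,172). The oblong coil is to the left and the round coil below. Now I triangulate the mark.

```bash
python3 - <<'E'
from blob import *
s2,im2=snap('wrist','w2b.png'); R2,t2=cam('wrist',im2,s2)
def mark(g,uv,w):
    x,y=map(int,np.round(uv)); c=255.-g[y-w:y+w+1,x-w:x+w+1]; c=c-np.median(c)-8; c[c<0]=0
    yy,xx=np.mgrid[-w:w+1,-w:w+1]; return np.array([x+(c*xx).sum()/c.sum(),y+(c*yy).sum()/c.sum()])
g2=cv2.cvtColor(im2['pixels'],cv2.COLOR_RGB2GRAY).astype(float); g1=cv2.imread('pics/w1.png',0).astype(float)
m2=mark(g2,(275,172.3),4)
s1={'tool_pos':[539.219,266.122,155.555],'ee_rot':np.array([.001,.226,.974,-.001])}; R1,t1=cam('wrist',im2,s1)
c1=proj(im2,R1,t1,atz(im2,R2,t2,m2,17))[0]; m1=mark(g1,c1,4); print(m1,c1,m2)
A=[];b=[]
for R,t,m in((R1,t1,m1),(R2,t2,m2)):
    o=-R.T@t; d=R.T@np.array([(m[0]-im2['cx'])/im2['fx'],(m[1]-im2['cy'])/im2['fy'],1]); d/=np.linalg.norm(d); P=np.eye(3)-np.outer(d,d); A.append(P);b.append(P@o)
print(np.linalg.solve(sum(A),sum(b)), 'z17',atz(im2,R2,t2,m2,17),atz(im2,R1,t1,m1,17))
E
python3 mv.py '[538.5,269,60]'
```

```text
[276.37816456 200.42721519] [276.95643632 198.4761773 ] [273.81818182 176.        ]
[532.80650032 271.65647208  37.31880647] z17 [537.07538727 269.91617742  17.        ] [538.55615419 268.5929495   17.        ]
pos [571.  254.   96.6] xyaw 154.36 zaxis [-3.e-04  1.e-03 -1.e+00] slide mm [35.7 -0.6 36.6] F [-0.9  0.6  0.6]
```

```bash
python3 - <<'E'
from blob import *
for i in range(3):
    s=r.state(); im=r.get_image('wrist'); R,t=cam('wrist',im,s)
    print(s['clock'],s['tool_pos'].round(2),s['qvel'].round(3))
cv2.imwrite('pics/w2c.png',im['pixels'][:,:,::-1])
c,p,th=blob(im,proj(im,R,t,[538.5,269,17])[0],28); print(c,atz(im,R,t,c,17)); np.set_printoptions(linewidth=200)
x,y=c.astype(int); print(cv2.cvtColor(im['pixels'],cv2.COLOR_RGB2GRAY)[y-18:y+19,x-18:x+19:1])
E
```

```text
3.1 [570.98 254.01  96.58] [-0.011 -0.006 -0.014  0.014 -0.001 -0.003  0.002]
3.15 [570.57 254.37  96.64] [-0.005 -0.002 -0.005  0.005 -0.001  0.001  0.001]
3.2 [570.52 254.43  96.69] [ 0.001 -0.     0.002  0.     0.003  0.    -0.   ]
[272.4901011  180.40099168] [538.00883482 268.90124108  17.        ]
[[79 63 57 ... 68 82 86]
 [73 64 57 ... 63 80 82]
 [73 64 59 ... 58 73 83]
 ...
 [84 84 85 ... 69 70 76]
 [83 85 89 ... 77 79 82]
 [87 85 85 ... 88 84 88]]
```

```bash
python3 -m handwheel '{"slide":[[0.018,0,0],[0.017,0,0.01],[0,0,0.01],[0,0,0],[0,0,0]],"dr":[[0,0,-0.055],[0,0,-0.055],[0,0,0],[0,0,0],[0,0,0]],"hand":[0.04,0.04,0.04,0.04,0.04]}'
python3 - <<'E'
from blob import *
s,im=snap('wrist','w3.png'); R,t=cam('wrist',im,s); print(s['qvel'].round(3))
g=proj(im,R,t,[538.2,269,17])[0]; c,p,th=blob(im,g,32); print(g,c,atz(im,R,t,c,17),s['tool_pos'])
q=np.array([atz(im,R,t,u,17) for u in p]); print(q.round(1).tolist())
e=q[1]-q[0]; print(np.degrees(np.arctan2(e[1],e[0])))
x,y=c.astype(int); x0,y0=max(0,x-90),max(0,y-70); print(x0,y0); cv2.imwrite('pics/c3.png',cv2.resize(im['pixels'][y0:y0+140,x0:x0+180,::-1],None,fx=4,fy=4))
E
python3 mv.py '[538.3,269,24]'
```

```text
clock: 3.75
tool_pos: [540.6, 266.6, 76.1]
ee_rot: [0.0, 0.169, 0.986, -0.0]
force: [-0.3, -0.6, 0.2]
opening: 40.2
gripper_force: 0.0
[ 0.006 -0.011 -0.001 -0.009 -0.001  0.     0.002]
[276.22286153 234.27524361] [275.5 232. ] [536.45569149 269.09706714  17.        ] [540.64034794 266.59056629  76.12271051]
[[523.3, 264.3, 17.0], [529.2, 281.1, 17.0], [550.1, 274.1, 17.0], [544.0, 256.6, 17.0]]
70.51108634986242
185 162
pos [541.  266.6  76.4] xyaw 160.49 zaxis [ 1.2e-03 -3.0e-04 -1.0e+00] slide mm [ 3.4  1.3 52.4] F [ 0.7 -0.2  0.1]
```

View pics/c3.png

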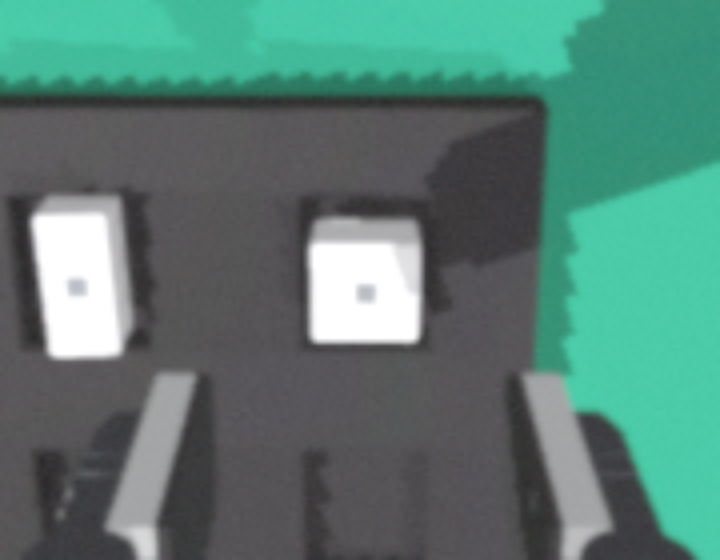

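c3 shows the square coil's top mark at crop (366,292), i.e. pixel (276.1,234.6). The pads are centred on it, with tips at crop x 185 and 545. I check its height by triangulating against the settled earlier view.

```bash
cat >> h.py <<'E'
def tri(im,views):
    A=[];b=[]
    for R,t,m in views:
        o=-R.T@t; d=R.T@np.array([(m[0]-im['cx'])/im['fx'],(m[1]-im['cy'])/im['fy'],1]); d/=np.linalg.norm(d); P=np.eye(3)-np.outer(d,d); A.append(P);b.append(P@o)
    return np.linalg.solve(sum(A),sum(b))
def mark(g,uv,w=5,n=1):
    # darkest compact spot near uv
    b=cv2.GaussianBlur(g.astype(np.float32),(0,0),1); x,y=map(int,np.round(uv)); c=b[y-w:y+w+1,x-w:x+w+1]
    j,i=np.unravel_index(c.argmin(),c.shape); return np.array([x-w+i,y-w+j]),c.min()
def yawR(deg): 
    a=np.radians(deg); return np.array([[np.cos(a),np.sin(a),0],[np.sin(a),-np.cos(a),0],[0,0,-1]])
E
python3 - <<'E'
from h import *
s=r.state(); im=r.get_image('wrist'); R3,t3=cam('wrist',im,s); print(s['tool_pos'])
g3=cv2.cvtColor(im['pixels'],cv2.COLOR_RGB2GRAY); g2=cv2.imread('pics/w2c.png',0)
m3,_=mark(g3,(276,234.6),5); m2,_=mark(g2,(272.5,181.5),5); print(m3,m2)
from scipy.spatial.transform import Rotation as Ro
q=Ro.from_matrix(yawR(154.36)).as_quat(); R2,t2=cam('wrist',im,{'tool_pos':[570.52,254.43,96.69],'ee_rot':[q[3],*q[:3]]})
print(tri(im,[(R3,t3,m3),(R2,t2,m2)]),atz(im,R3,t3,m3,17),atz(im,R2,t2,m2,17), r.finger_overhang)
E
python3 mv.py '[538.3,269,33.5]'
```

```text
[540.96389258 266.61605593  76.39877676]
[276 234] [273 181]
[538.77250481 268.83088869  16.21312484] [538.43575141 268.93668706  17.        ] [538.60188145 268.92634897  17.        ] 22.0
pos [541.  266.7  76.6] xyaw 160.48 zaxis [ 0.0014 -0.     -1.    ] slide mm [ 3.4  1.3 43.1] F [ 1.2  0.4 -0.1]
```

```bash
python3 -m handwheel '{"slide":[[0.003,0.001,0.015],[0,0,0.015],[0,0,0.008],[0,0,0.005],[0,0,0],[0,0,0]],"dr":[[0,0,0],[0,0,0],[0,0,0],[0,0,0],[0,0,0],[0,0,0]],"hand":[0.038,0.038,0.038,0.038,0.038,0.038]}' 30; python3 mv.py '[538.5,268.9,33.5]'
```

```text
clock: 4.45
tool_pos: [537.6, 269.1, 33.4]
ee_rot: [0.0, 0.169, 0.986, 0.0]
force: [0.3, 0.9, 0.3]
opening: 37.9
gripper_force: 0.0
pos [537.6 269.1  33.4] xyaw 160.58 zaxis [ 4.e-04  2.e-04 -1.e+00] slide mm [-0.9  0.1 -0.1] F [0.3 0.9 0.3]
```

```bash
python3 -m handwheel '{"slide":[[0,0,0],[0,0,0],[0,0,0],[0,0,0],[0,0,-0.01],[0,0,-0.03],[0,0,-0.03]],"dr":[[0,0,0],[0,0,0],[0,0,0],[0,0,0],[0,0,0],[0,0,0],[0,0,0]],"hand":[0.01,0.01,0.01,0.01,0.01,0.01,0.01]}' 30; python3 mv.py '[515,20,130]'
```

```text
clock: 5.15
tool_pos: [536.7, 268.8, 103.9]
ee_rot: [-0.001, 0.168, 0.986, -0.001]
force: [0.7, 0.4, 0.0]
opening: 16.8
gripper_force: 30.3
pos [536.7 268.8 103.9] xyaw 160.6 zaxis [-1.7e-03 -9.0e-04 -1.0e+00] slide mm [ -62.1 -241.9  -25.9] F [0.7 0.4 0. ]
```

```bash
python3 -m handwheel '{"slide":[[-0.02,-0.0405,-0.004],[-0.02,-0.0405,-0.004],[-0.02,-0.0405,-0.004],[-0.02,-0.0405,-0.004],[-0.02,-0.0405,-0.004],[-0.02,-0.0405,0],[0,0,0],[0,0,0],[0,0,0],[0,0,0]],"dr":[[0,0,0],[0,0,0],[0,0,0],[0,0,0],[0,0,0],[0,0,0],[0,0,-0.115],[0,0,-0.115],[0,0,-0.115],[0,0,0]],"hand":[0.01,0.01,0.01,0.01,0.01,0.01,0.01,0.01,0.01,0.01]}'
python3 - <<'E'
from h import *
r.get_image('wrist');r.get_image('wrist')
s,im=snap('wrist','w4.png'); R,t=cam('wrist',im,s); print(s['tool_pos'],s['ee_rot'],s['qvel'].round(3))
for n in ['square_coil','nest_floor','pin_tip','jig']:
    print(n,[(np.round(d['p'],2),np.round(d['point'],1).tolist(),proj(im,R,t,d['point'])[0].round().tolist()) for d in r.recognise('wrist',n)[:4]])
E
```

```text
clock: 6.15
tool_pos: [569.6, -0.4, 123.6]
ee_rot: [-0.0, -0.003, 1.0, 0.0]
force: [-0.4, 1.2, -0.8]
opening: 16.5
gripper_force: 30.3
[ 5.69660167e+02 -6.18266917e-02  1.23469520e+02] [-1.80459769e-05 -1.69963045e-03  9.99998553e-01  6.57676848e-05] [-0.011  0.001  0.007  0.     0.    -0.002  0.001]
square_coil [(np.float64(0.57), [568.9, -0.5, 108.4], [274.0, 272.0])]
nest_floor [(np.float64(0.73), [547.3, -5.7, 18.1], [267.0, 189.0])]
pin_tip [(np.float64(0.76), [548.6, -5.3, 21.1], [268.0, 191.0])]
jig [(np.float64(0.74), [544.1, -4.0, 25.9], [269.0, 187.0])]
```

View pics/w4.png

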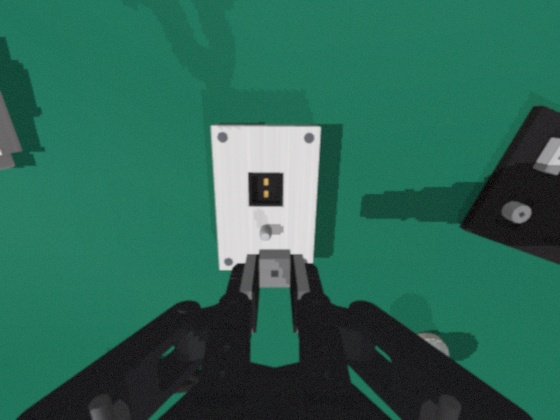

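w4 shows the jig with its nest at (267,189), pin tip near (265,237), and screws at (222,137), (309,138) and (228,261). The coil sits square between the fingers at (275,270).

```bash
cat > jig.py <<'E'
from blob import *
def nest(im,R,t,uv):
    g=cv2.cvtColor(im['pixels'],cv2.COLOR_RGB2GRAY)
    x,y=map(int,uv); w=26; c=(g[y-w:y+w,x-w:x+w]<110).astype(np.uint8)*255
    c=cv2.morphologyEx(c,cv2.MORPH_CLOSE,np.ones((9,9)))
    n,l,st,ce=cv2.connectedComponentsWithStats(c); k=l[w,w] or 1+st[1:,4].argmax()
    cs,_=cv2.findContours((l==k).astype(np.uint8),cv2.RETR_EXTERNAL,cv2.CHAIN_APPROX_NONE)
    p=cv2.boxPoints(cv2.minAreaRect(cs[0]))+[x-w,y-w]; q=np.array([atz(im,R,t,u,24) for u in p])
    return p.mean(0),q
def ang(q): e=q[1]-q[0]; a=np.degrees(np.arctan2(e[1],e[0])); return (a+45)%90-45
E
python3 - <<'E'
from jig import *
r.get_image('wrist'); s=r.state(); im=r.get_image('wrist'); R,t=cam('wrist',im,s); print(s['tool_pos'])
p,q=nest(im,R,t,(267,189)); print('nest',p,q.mean(0),np.linalg.norm(np.diff(q,axis=0),axis=1),ang(q))
g=cv2.cvtColor(im['pixels'],cv2.COLOR_RGB2GRAY)
S=[]
for u in [(222,137),(309,138),(228,261)]:
    c=255.-g[u[1]-6:u[1]+7,u[0]-6:u[0]+7]; c-=np.median(c)+15; c[c<0]=0; yy,xx=np.mgrid[-6:7,-6:7]; v=[u[0]+(c*xx).sum()/c.sum(),u[1]+(c*yy).sum()/c.sum()]; S.append(atz(im,R,t,v,24))
S=np.array(S); print(S.round(1)); e=S[2]-S[0]; print('jig yaw from screws',np.degrees(np.arctan2(e[1],e[0])),np.linalg.norm(e)); e=S[0]-S[1]; print(np.degrees(np.arctan2(e[1],e[0]))-90,np.linalg.norm(e))
# plates' outline, bright
b=(g>150).astype(np.uint8); n,l,st,ce=cv2.connectedComponentsWithStats(b); k=l[150,265]
cs,_=cv2.findContours((l==k).astype(np.uint8),cv2.RETR_EXTERNAL,cv2.CHAIN_APPROX_NONE); ct=max(cs,key=cv2.contourArea)[:,0,:]
def line(sel,ax):
    P=np.array([atz(im,R,t,u,24) for u in ct[sel]])[:,:2]; f=cv2.fitLine(P.astype(np.float32),cv2.DIST_HUBER,0,.01,.01).ravel(); return np.degrees(np.arctan2(f[1],f[0])),f[2:]
print('L',line((ct[:,0]<230)&(ct[:,1]>140)&(ct[:,1]<250),0)); print('R',line((ct[:,0]>300)&(ct[:,1]>140)&(ct[:,1]<250),0)); print('T',line((ct[:,1]<133)&(ct[:,0]>220)&(ct[:,0]<312),0))
P=[265,236.5]; print('pin at 38',atz(im,R,t,P,38))
E
```

```text
[5.69746897e+02 1.78505563e-01 1.23309881e+02]
nest [265. 189.] [546.23028183  -7.31733638  24.        ] [26.15772138 25.95265003 27.15348847] 0.3291265456849146
[[506.1 -38.9  24. ]
 [506.5  25.2  24. ]
 [610.6 -39.1  24. ]]
jig yaw from screws -0.13059341395241744 104.51280812446385
-180.3213058351507 64.06840508566505
L (np.float32(-0.50338167), array([559.46063, -47.27134], dtype=float32))
R (np.float32(-0.38754547), array([551.61395 ,  32.711872], dtype=float32))
T (np.float32(-89.67667), array([498.41815 ,  -8.837296], dtype=float32))
pin at 38 [580.33035134  -7.05124617  38.        ]
```

```bash
python3 -m handwheel '{"slide":[[0.012,-0.004,0.02],[0.0115,-0.0035,0.02],[0,0,0.01],[0,0,0],[0,0,0],[0,0,0]],"dr":[[0,0,0],[0,0,0],[0,0,0.005],[0,0,0],[0,0,0],[0,0,0]],"hand":[0.01,0.01,0.01,0.01,0.01,0.01]}'
python3 - <<'E'
from jig import *
r.get_image('wrist'); s,im=snap('wrist','w5.png'); R,t=cam('wrist',im,s); print(s['tool_pos'],s['qvel'].round(3))
print(proj(im,R,t,[[546.3,-7.3,24],[580.3,-7.1,38],s['tool_pos']-[0,0,16.4]]))
cv2.imwrite('pics/c5.png',cv2.resize(im['pixels'][160:310,180:360,::-1],None,fx=4,fy=4))
E
```

```text
clock: 7.2
tool_pos: [547.7, -7.1, 74.1]
ee_rot: [0.001, -0.001, 1.0, 0.0]
force: [0.1, -0.2, -0.6]
opening: 16.6
gripper_force: 30.3
[547.48872335  -7.26367912  74.05430328] [ 0.001  0.     0.001  0.007  0.002 -0.001 -0.001]
[[274.25175771 242.61604867]
 [274.52205584 300.17662616]
 [274.31944621 272.05521915]]
```

View pics/c5.png

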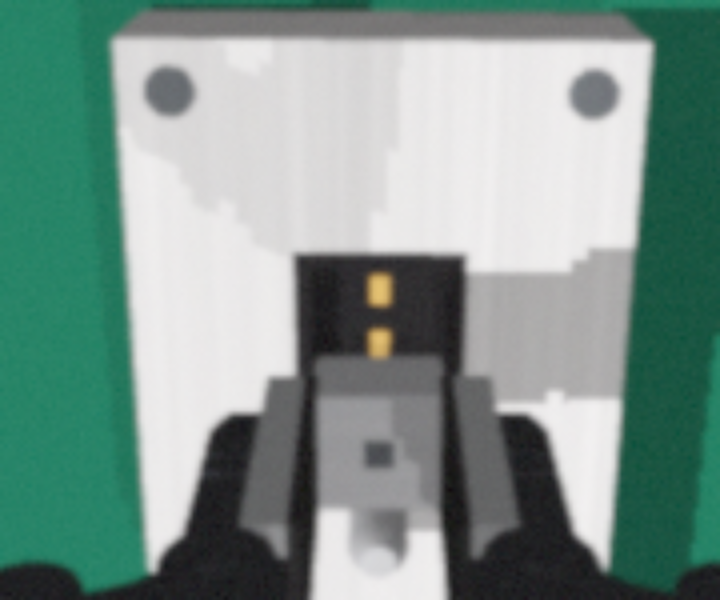

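c5 shows the coil mark at crop (378,454), the nest centred on crop x 380 with its near rim at y 256, and the pin top at (379,557). The coil is laterally in line with the nest.

```bash
python3 - <<'E'
from h import *
s=r.state(); im=r.get_image('wrist'); R,t=cam('wrist',im,s); print(s['tool_pos'])
px=lambda x,y:(180+(x-1.5)/4,160+(y-1.5)/4)
for n,u,z in [('rim',(380.5,256),24),('rim',(380.5,256),23),('screw',(169,92),24),('screw',(594,94),24),('edge',(380,41),24),('pin',(379,557),38),('mark',(378,454),s['tool_pos'][2]-16.4)]: print(n,atz(im,R,t,px(*u),z))
# pin height from two views: w4 and this
from scipy.spatial.transform import Rotation as Ro
R4,t4=cam('wrist',im,{'tool_pos':[569.66,-.06,123.47],'ee_rot':[0,-.0017,1,0]})
print('pin tri',tri(im,[(R,t,px(379,557)),(R4,t4,(265,236.5))]),'screw tri',tri(im,[(R,t,px(169,92)),(R4,t4,(222,137))]),tri(im,[(R,t,px(594,94)),(R4,t4,(309,138))]))
E
```

```text
[547.29744399  -7.33873566  74.00379915]
rim [532.78020382  -7.07486199  24.        ]
rim [533.18927008  -7.07273835  23.        ]
screw [506.11938373 -39.00989542  24.        ]
screw [506.37627726  25.10785178  24.        ]
edge [498.30636174  -7.19651996  24.        ]
pin [579.06300853  -7.27337237  38.        ]
mark [547.95795216  -7.44497042  57.60379915]
pin tri [582.23618986  -7.35925281  33.74272123] screw tri [506.32478824 -39.14432085  23.18828134] [507.03795585  25.6485694   21.33964336]
```

```bash
python3 -m handwheel '{"slide":[[0.0016,0,0.008],[0,0,0.008],[0,0,0.006],[0,0,0.0045],[0,0,0],[0,0,0]],"dr":[[0,0,0],[0,0,0],[0,0,0],[0,0,0],[0,0,0],[0,0,0]],"hand":[0.01,0.01,0.01,0.01,0.01,0.01]}';python3 mv.py '[545.6,-7.2,47]'
```

```text
clock: 7.95
tool_pos: [544.3, -7.6, 46.7]
ee_rot: [-0.0, -0.001, 1.0, -0.0]
force: [-1.5, -0.1, 3.5]
opening: 16.6
gripper_force: 30.7
pos [544.3  -7.6  46.7] xyaw -179.92 zaxis [-8.e-04 -4.e-04 -1.e+00] slide mm [-1.3  0.4 -0.3] F [-1.5 -0.1  3.5]
```

```bash
python3 -m handwheel '{"slide":[[0,0,0],[0,0,0],[0,0,-0.005],[0,0,-0.03],[0,0,-0.03],[0,0,-0.03],[0,0,0],[0,0,0]],"dr":[[0,0,0],[0,0,0],[0,0,0],[0,0,0],[0,0,0],[0,0,0],[0,0,0],[0,0,0]],"hand":[0.035,0.035,0.035,0.035,0.035,0.035,0.035,0.035]}'
python3 - <<'E'
from h import *
r.get_image('wrist'); s,im=snap('wrist','w6.png'); R,t=cam('wrist',im,s); print(s['tool_pos'],s['qvel'].round(3))
print(proj(im,R,t,[[546.3,-7.3,24],[546.3,-7.3,30]]))
for n in ['square_coil','cover']: print(n,[(np.round(d['p'],2),np.round(d['point'],1).tolist(),proj(im,R,t,d['point'])[0].round().tolist()) for d in r.recognise('wrist',n)[:4]])
cv2.imwrite('pics/c6.png',cv2.resize(im['pixels'][120:270,180:380,::-1],None,fx=4,fy=4))
E
```

```text
clock: 8.75
tool_pos: [545.1, -7.8, 142.4]
ee_rot: [0.001, -0.0, 1.0, 0.0]
force: [0.0, 0.1, 0.6]
opening: 35.2
gripper_force: 0.0
[544.42324445  -7.87568179 141.56182681] [-0.007  0.021  0.01   0.009  0.001  0.001  0.   ]
[[275.05188917 211.97127909]
 [275.0650458  214.35744632]]
square_coil [(np.float64(0.58), [543.9, -6.9, 31.1], [276.0, 212.0])]
cover [(np.float64(0.84), [492.3, -216.9, 19.2], [22.0, 148.0]), (np.float64(0.83), [391.4, -181.4, 15.2], [36.0, 7.0])]
```

View pics/c6.png

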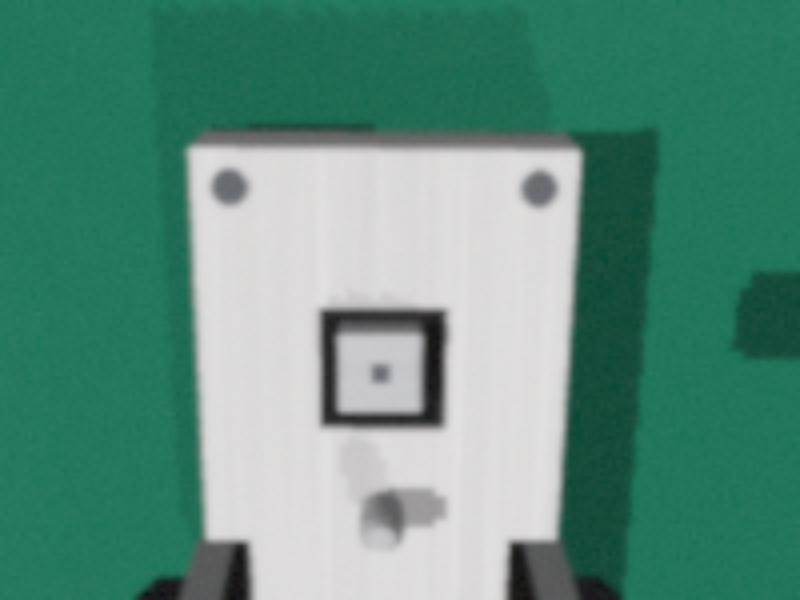

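c6 shows the coil lying flat and square in the nest, its mark at crop (380,372) and the pin at (380,530). Next is the cover.

```bash
python3 -m handwheel '{"slide":[[0.009,-0.043,0],[0.009,-0.043,0],[0.009,-0.043,0],[0.009,-0.043,0],[0.009,-0.045,0],[0,0,0],[0,0,0],[0,0,0]],"dr":[[0,0,0],[0,0,0],[0,0,0],[0,0,0],[0,0,0],[0,0,0],[0,0,0],[0,0,0]],"hand":[0.05,0.05,0.05,0.05,0.05,0.05,0.05,0.05]}'
python3 - <<'E'
from h import *
r.get_image('wrist'); s,im=snap('wrist','w7.png'); R,t=cam('wrist',im,s); print(s['tool_pos'],s['ee_rot'],s['qvel'].round(3))
for n in ['cover']: print(n,[(np.round(d['p'],2),np.round(d['point'],1).tolist(),proj(im,R,t,d['point'])[0].round().tolist()) for d in r.recognise('wrist',n)[:4]])
E
```

```text
clock: 9.75
tool_pos: [500.2, -223.1, 141.3]
ee_rot: [-0.0, -0.002, 1.0, 0.001]
force: [0.3, 0.6, 0.1]
opening: 50.1
gripper_force: 0.0
[ 500.41447665 -222.66727471  141.45466304] [-6.26103393e-05 -2.00897281e-03  9.99997661e-01  7.98488524e-04] [-0.011 -0.006  0.001 -0.002  0.003  0.002  0.002]
cover [(np.float64(0.98), [363.8, -191.4, 18.2], [317.0, 32.0]), (np.float64(0.92), [407.7, -345.6, 25.3], [113.0, 95.0]), (np.float64(0.84), [474.4, -232.8, 20.8], [262.0, 180.0])]
```

View pics/w7.png

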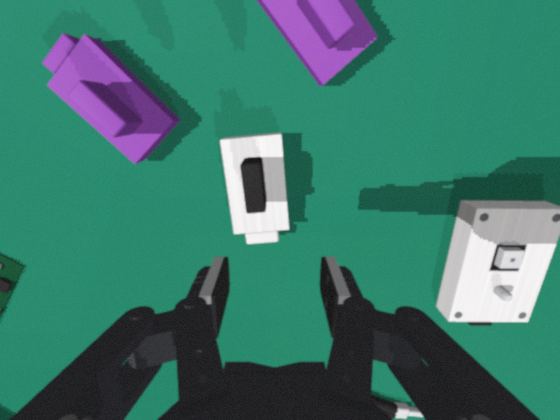

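w7 shows the white cover at (255,185) with its black handle at (254,185) and the tab at the bottom (261,238). The purple look-alikes are at (112,98) and (320,35).

```bash
python3 - <<'E'
from h import *
s=r.state(); im=r.get_image('wrist'); R,t=cam('wrist',im,s); print(s['tool_pos'])
C=np.array([atz(im,R,t,u,20) for u in [(221,143),(282,137),(289,229),(234,235)]]); print(C.round(1))
for i in range(4): e=C[(i+1)%4]-C[i]; print(np.linalg.norm(e).round(1),np.degrees(np.arctan2(e[1],e[0])).round(1))
x,y=255,190; cv2.imwrite('pics/c7.png',cv2.resize(im['pixels'][y-72:y+72,x-80:x+80,::-1],None,fx=4,fy=4))
E
```

```text
[ 500.4772548  -222.80986229  141.66512142]
[[ 444.  -266.6   20. ]
 [ 439.  -216.7   20. ]
 [ 520.2 -209.4   20. ]
 [ 526.3 -259.4   20. ]]
50.2 95.7
81.6 5.2
50.4 -83.0
82.7 -175.0
```

View pics/c7.png

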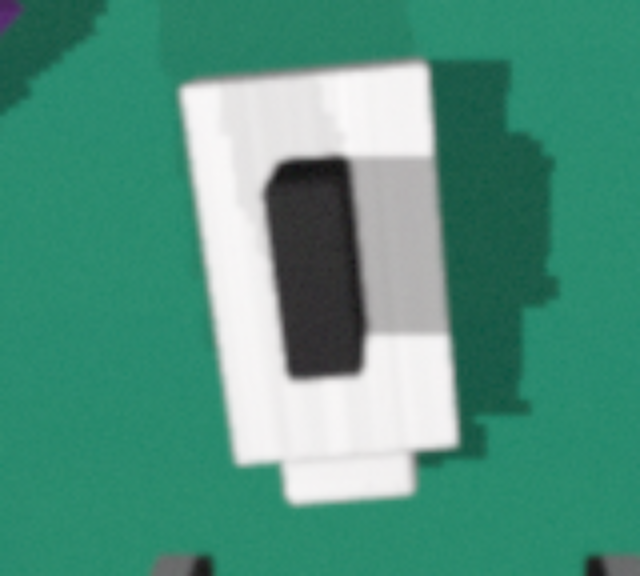

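c7 shows plate corners at crop (181,85), (428,64), (458,445) and (236,465). The handle top corners are about (268,188), (350,182), (363,374) and (289,378).

```bash
python3 - <<'E'
from h import *
s=r.state(); im=r.get_image('wrist'); R,t=cam('wrist',im,s); print(s['tool_pos'])
px=lambda x,y:(175+(x-1.5)/4,118+(y-1.5)/4)
def rep(us,z):
    C=np.array([atz(im,R,t,px(*u),z) for u in us]); e=[C[(i+1)%4]-C[i] for i in range(4)]
    print(C.round(1).tolist(),C.mean(0).round(1),[(np.linalg.norm(v).round(1),np.degrees(np.arctan2(v[1],v[0])).round(1)) for v in e]); return C
P=rep([(181,85),(428,64),(458,445),(236,465)],20)
a=np.radians(5.5); c=P.mean(0)[:2]; print('origin from plate',c-6*np.array([np.cos(a),np.sin(a)]))
rep([(268,188),(350,182),(363,374),(289,378)],50)
E
python3 mv.py '[476.5,-238,140]'
```

```text
[ 500.46436496 -223.0917968   141.71860094]
[[440.7, -267.7, 20.0], [436.3, -217.4, 20.0], [520.1, -209.6, 20.0], [525.2, -260.0, 20.0]] [ 480.6 -238.7   20. ] [(np.float64(50.5), np.float64(94.9)), (np.float64(84.2), np.float64(5.3)), (np.float64(50.7), np.float64(-84.2)), (np.float64(84.9), np.float64(-174.8))]
origin from plate [ 474.61088387 -239.23990366]
[[456.1, -247.3, 50.0], [455.0, -232.2, 50.0], [492.4, -230.0, 50.0], [493.3, -244.4, 50.0]] [ 474.2 -238.5   50. ] [(np.float64(15.1), np.float64(94.4)), (np.float64(37.5), np.float64(3.3)), (np.float64(14.4), np.float64(-86.5)), (np.float64(37.3), np.float64(-175.6))]
pos [ 500.4 -223.4  141.7] xyaw -179.8 zaxis [ 1.e-04  5.e-04 -1.e+00] slide mm [ 23.9 -14.5   1.7] F [-0.6  0.2  0.1]
```

```bash
python3 -m handwheel '{"slide":[[0.013,-0.008,0.02],[0.013,-0.008,0.02],[0,0,0.01],[0,0,0],[0,0,0],[0,0,0]],"dr":[[0,0,0],[0,0,0],[0,0,-0.045],[0,0,-0.042],[0,0,0],[0,0,0]],"hand":[0.05,0.05,0.05,0.05,0.05,0.05]}' 100
python3 - <<'E'
from h import *
r.get_image('wrist'); s,im=snap('wrist','w8.png'); R,t=cam('wrist',im,s); print(s['tool_pos'],s['ee_rot'],s['qvel'].round(3))
print(proj(im,R,t,[[474.5,-239,50]]))
cv2.imwrite('pics/c8.png',cv2.resize(im['pixels'][150:300,180:370,::-1],None,fx=4,fy=4))
E
python3 mv.py '[474.5,-239,48]'
```

```text
clock: 10.6
tool_pos: [475.5, -240.1, 92.6]
ee_rot: [0.001, -0.045, 0.999, 0.0]
force: [0.2, 0.4, -0.8]
opening: 49.8
gripper_force: 0.0
[ 475.31554146 -240.26323115   92.55898464] [ 1.15148576e-03 -4.44638900e-02  9.99010327e-01 -4.87328252e-05] [-0.    -0.002  0.007  0.005  0.001 -0.001 -0.001]
[[276.58455585 248.62007931]]
pos [ 475.1 -240.4   92.5] xyaw -174.91 zaxis [ 2.e-03 -1.e-04 -1.e+00] slide mm [ 0.5  1.5 44.5] F [-0.7  0.2  1.2]
```

View pics/c8.png

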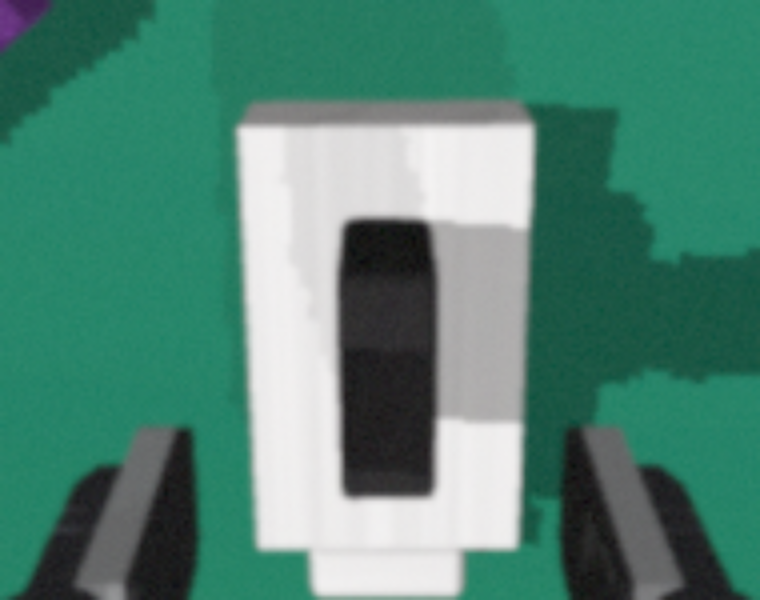

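c8 shows the cover aligned with the fingers. The handle top spans crop y 272–492 at x 340–435, and the plate ends are at y 125 and 549.

```bash
python3 - <<'E'
from h import *
s=r.state(); im=r.get_image('wrist'); R,t=cam('wrist',im,s); print(s['tool_pos'])
px=lambda x,y:(180+(x-1.5)/4,150+(y-1.5)/4)
for u,z in [((388,125),20),((388,549),20),((388,272),50),((388,492),50),((388,349),50)]:print(u,atz(im,R,t,px(*u),z).round(1))
for a in [((237,125),(533,125)),((257,549),(521,549))]: p=[atz(im,R,t,px(*u),20) for u in a]; e=p[1]-p[0]; print(np.linalg.norm(e),np.degrees(np.arctan2(e[1],e[0]))-90,(p[0]+p[1])/2)
from scipy.spatial.transform import Rotation as Ro
R7,t7=cam('wrist',im,{'tool_pos':[500.45,-223.0,141.7],'ee_rot':[0,-.0018,1,0]})
p7=lambda x,y:(175+(x-1.5)/4,118+(y-1.5)/4)
for n,a,b in [('h1',(342,272),(268,188)),('h2',(434,492),(363,374)),('h3',(344,492),(289,378)),('p1',(237,125),(181,85)),('p2',(533,125),(428,64)),('p3',(521,549),(458,445)),('p4',(257,549),(236,465))]:
    print(n,tri(im,[(R,t,px(*a)),(R7,t7,p7(*b))]).round(1))
E
```

```text
[ 475.0647664  -240.40446202   92.49267672]
(388, 125) [ 438.3 -242.2   20. ]
(388, 549) [ 522.4 -234.5   20. ]
(388, 272) [ 453.5 -241.    50. ]
(388, 492) [ 491.3 -237.6   50. ]
(388, 349) [ 466.2 -239.9   50. ]
50.4260833084656 5.079250801224546 [ 438.36562194 -242.70636153   20.        ]
51.299483851577634 5.096837564653754 [ 522.42448174 -234.31527393   20.        ]
h1 [ 457.6 -248.1   41.4]
h2 [ 494.  -229.9   45. ]
h3 [ 494.6 -244.7   45.9]
p1 [ 440.7 -267.8   19.6]
p2 [ 436.4 -217.4   18.7]
p3 [ 519.  -209.5   22. ]
p4 [ 525.7 -260.1   18.7]
```

```bash
python3 -m handwheel '{"slide":[[0.001,0.0015,0.02],[0,0,0.015],[0,0,0.007],[0,0,0.002],[0,0,0],[0,0,0]],"dr":[[0,0,0],[0,0,0],[0,0,0],[0,0,0],[0,0,0],[0,0,0]],"hand":[0.045,0.045,0.045,0.045,0.045,0.045]}' 100; python3 mv.py '[474.3,-239.1,48]'
```

```text
clock: 11.35
tool_pos: [473.3, -239.4, 48.3]
ee_rot: [0.001, -0.044, 0.999, -0.0]
force: [-0.0, 0.7, -0.2]
opening: 45.1
gripper_force: 0.0
pos [ 473.3 -239.4   48.3] xyaw -174.95 zaxis [ 1.1e-03 -2.0e-04 -1.0e+00] slide mm [-1.   0.2  0.3] F [-0.   0.7 -0.2]
```

```bash
python3 -m handwheel '{"slide":[[0,0,0],[0,0,0],[0,0,0],[0,0,0],[0,0,0],[0,0,0]],"dr":[[0,0,0],[0,0,0],[0,0,0],[0,0,0],[0,0,0],[0,0,0]],"hand":[0.008,0.008,0.008,0.008,0.008,0.008]}' 100; python3 mv.py '[474.3,-239.1,48]'; python3 -m handwheel '{"slide":[[0,0,-0.01],[0,0,-0.02],[0,0,-0.03],[0,0,-0.02],[0,0,0],[0,0,0]],"dr":[[0,0,0],[0,0,0],[0,0,0],[0,0,0],[0,0,0],[0,0,0]],"hand":[0.008,0.008,0.008,0.008,0.008,0.008]}'; python3 mv.py '[545.5,-7.2,128]'
```

```text
clock: 11.95
tool_pos: [473.1, -239.4, 48.4]
ee_rot: [0.0, -0.044, 0.999, -0.0]
force: [-0.8, 0.2, 5.2]
opening: 14.4
gripper_force: 98.3
pos [ 473.1 -239.4   48.4] xyaw -174.95 zaxis [ 8.e-04 -4.e-04 -1.e+00] slide mm [-1.2  0.2  0.4] F [-0.8  0.2  5.2]
clock: 12.55
tool_pos: [472.6, -239.5, 127.8]
ee_rot: [0.0, -0.044, 0.999, -0.0]
force: [-0.2, 0.4, -1.5]
opening: 14.0
gripper_force: 97.9
pos [ 472.6 -239.5  127.8] xyaw -174.97 zaxis [ 2.e-04 -2.e-04 -1.e+00] slide mm [-9.300e+01  2.251e+02 -2.000e-01] F [-0.2  0.4 -1.5]
```

```bash
python3 -m handwheel '{"slide":[[-0.01,0.025,0],[-0.018,0.04,0],[-0.018,0.045,0],[-0.018,0.045,0],[-0.018,0.045,0],[-0.011,0.025,0],[0,0,0],[0,0,0],[0,0,0],[0,0,0]],"dr":[[0,0,0],[0,0,0],[0,0,0],[0,0,0],[0,0,0],[0,0,0],[0,0,0.045],[0,0,0.048],[0,0,0],[0,0,0]],"hand":[0.008,0.008,0.008,0.008,0.008,0.008,0.008,0.008,0.008,0.008]}'
python3 - <<'E'
from h import *
r.get_image('wrist'); s,im=snap('wrist','w9.png'); R,t=cam('wrist',im,s); print(s['tool_pos'],s['ee_rot'],s['qvel'].round(3))
cv2.imwrite('pics/c9.png',cv2.resize(im['pixels'][150:300,180:370,::-1],None,fx=4,fy=4))
T=s['tool_pos']; z=T[2]-28.4; print('plate -36 edge expected px',proj(im,R,t,[[T[0]+1.2-36,T[1],z],[T[0]+1.2+48,T[1],z]]))
E
python3 mv.py '[545.1,-7.2,80]'
```

```text
clock: 13.55
tool_pos: [544.9, -7.2, 126.8]
ee_rot: [-0.001, 0.002, 1.0, -0.0]
force: [-0.4, 0.0, -2.5]
opening: 14.1
gripper_force: 98.0
[545.12079109  -7.28967092 126.99164   ] [-7.60643082e-04  2.06793253e-03  9.99997566e-01 -1.14236882e-04] [ 0.007 -0.008 -0.005 -0.004 -0.003  0.003 -0.001]
plate -36 edge expected px [[274.06991066 204.09624207]
 [274.68361251 329.7350227 ]]
pos [545.3  -7.3 127.2] xyaw 179.75 zaxis [-1.1e-03 -1.0e-04 -1.0e+00] slide mm [ 0.1  0.1 47.2] F [ 0.4  0.8 -1.8]
```

View pics/c9.png

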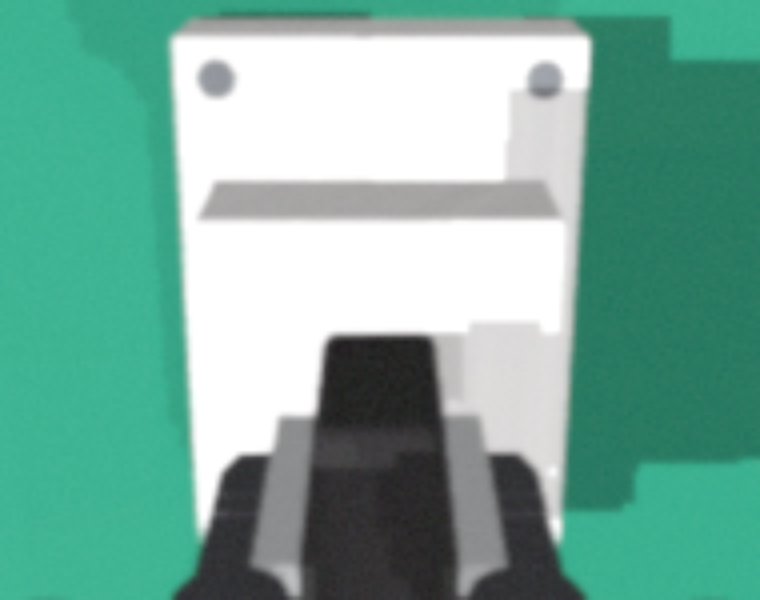

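c9 shows the held cover's near edge at crop y 218 (px row 204), matching prediction. It is centred over the block, with screws at (216,78) and (545,78). Lowering onto the pin.

```bash
python3 -m handwheel '{"slide":[[0,-0.0004,0.01],[0,0,0.015],[0,0,0.01],[0,0,0.004],[0,0,0],[0,0,0]],"dr":[[0,0,0],[0,0,0],[0,0,0],[0,0,0],[0,0,0],[0,0,0]],"hand":[0.008,0.008,0.008,0.008,0.008,0.008]}'; python3 -m handwheel '{"slide":[[0,0,0.001],[0,0,0.001],[0,0,0.001],[0,0,0],[0,0,0]],"dr":[[0,0,0],[0,0,0],[0,0,0],[0,0,0],[0,0,0]],"hand":[0.008,0.008,0.008,0.008,0.008]}'; python3 mv.py '[545.1,-7.2,80]'
```

```text
clock: 14.25
tool_pos: [545.9, -7.3, 88.9]
ee_rot: [0.0, 0.002, 1.0, 0.0]
force: [0.3, 1.1, -1.6]
opening: 14.3
gripper_force: 98.0
clock: 14.75
tool_pos: [545.7, -7.4, 85.8]
ee_rot: [0.0, 0.002, 1.0, 0.0]
force: [-0.6, 0.7, -2.4]
opening: 14.2
gripper_force: 98.0
pos [545.7  -7.4  85.8] xyaw 179.72 zaxis [ 1.e-04  0.e+00 -1.e+00] slide mm [0.6 0.2 5.8] F [-0.6  0.7 -2.4]
```

```bash
python3 -m handwheel '{"slide":[[0.0003,0,0.001],[0,0,0.001],[0,0,0.001],[0,0,0.001],[0,0,0.001],[0,0,0],[0,0,0]],"dr":[[0,0,0],[0,0,0],[0,0,0],[0,0,0],[0,0,0],[0,0,0],[0,0,0]],"hand":[0.008,0.008,0.008,0.008,0.008,0.008,0.008]}'; python3 mv.py '[545.1,-7.2,80]'
```

```text
clock: 15.45
tool_pos: [545.4, -7.4, 80.7]
ee_rot: [-0.0, 0.002, 1.0, 0.0]
force: [-0.7, -1.1, -2.1]
opening: 13.7
gripper_force: 98.0
pos [545.4  -7.4  80.7] xyaw 179.73 zaxis [-0.e+00  1.e-04 -1.e+00] slide mm [0.3 0.1 0.7] F [-0.7 -1.1 -2.1]
```

No contact, so the pin is about 5.7 mm into the hole. Pressing down now.

```bash
python3 -m handwheel '{"slide":[[0,0,0.001],[0,0,0.001],[0,0,0.001],[0,0,0.001],[0,0,0.001],[0,0,0.001],[0,0,0.001],[0,0,0],[0,0,0]],"dr":[[0,0,0],[0,0,0],[0,0,0],[0,0,0],[0,0,0],[0,0,0],[0,0,0],[0,0,0],[0,0,0]],"hand":[0.008,0.008,0.008,0.008,0.008,0.008,0.008,0.008,0.008]}'; python3 mv.py '[545.1,-7.2,72.4]'
```

```text
clock: 16.35
tool_pos: [545.4, -7.4, 73.9]
ee_rot: [0.0, 0.002, 1.0, 0.0]
force: [-0.8, -0.8, 4.1]
opening: 13.8
gripper_force: 98.7
pos [545.4  -7.4  73.9] xyaw 179.73 zaxis [ 2.e-04  0.e+00 -1.e+00] slide mm [0.3 0.2 1.5] F [-0.8 -0.8  4.1]
```

```bash
python3 -m handwheel '{"slide":[[0,0,0.0008],[0,0,0.0007],[0,0,0.0005],[0,0,0.0005],[0,0,0],[0,0,0]],"dr":[[0,0,0],[0,0,0],[0,0,0],[0,0,0],[0,0,0],[0,0,0]],"hand":[0.008,0.008,0.008,0.008,0.008,0.008]}'; python3 mv.py '[545.1,-7.2,72.4]'
```

```text
clock: 16.95
tool_pos: [545.4, -7.3, 72.4]
ee_rot: [0.0, 0.002, 1.0, -0.0]
force: [-2.7, -0.2, 14.4]
opening: 14.0
gripper_force: 100.7
pos [545.4  -7.3  72.4] xyaw 179.73 zaxis [ 7.e-04 -4.e-04 -1.e+00] slide mm [0.3 0.1 0. ] F [-2.7 -0.2 14.4]
```

```bash
python3 -m handwheel '{"slide":[[0,0,0.0005],[0,0,0.0005],[0,0,0],[0,0,0],[0,0,0]],"dr":[[0,0,0],[0,0,0],[0,0,0],[0,0,0],[0,0,0]],"hand":[0.008,0.008,0.008,0.008,0.008]}'; python3 mv.py '[545.1,-7.2,72.4]'; python3 - <<'E'
from h import *
s,im=snap('wrist','w10.png'); cv2.imwrite('pics/c10.png',cv2.resize(im['pixels'][130:300,160:390,::-1],None,fx=3,fy=3))
E
```

```text
clock: 17.45
tool_pos: [545.4, -7.3, 72.3]
ee_rot: [0.001, 0.002, 1.0, -0.0]
force: [-4.3, -0.4, 24.1]
opening: 13.8
gripper_force: 101.8
pos [545.4  -7.3  72.3] xyaw 179.73 zaxis [ 1.2e-03 -8.0e-04 -1.0e+00] slide mm [ 0.3  0.1 -0.1] F [-4.3 -0.4 24.1]
```

View pics/c10.png

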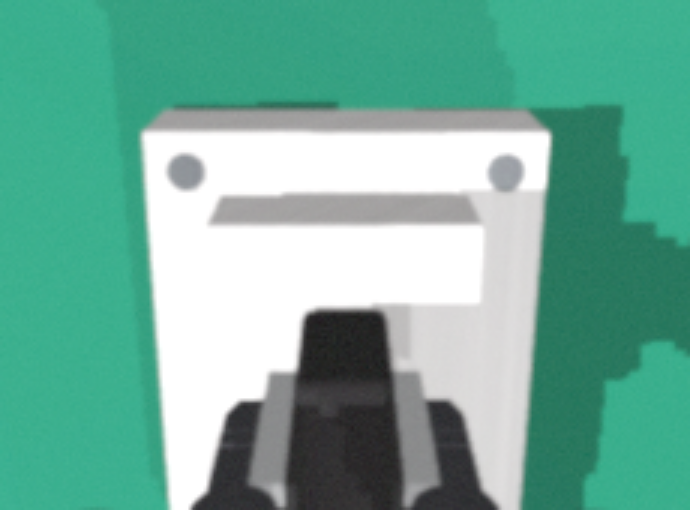

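c10 shows the cover flat on the block, its near edge at crop y 222 and in line with the screws at (186,171) and (506,171). The cover is seated with 24 N of press and no further travel, so I'm handing in.

```bash
python3 -c "from cell import r; print(r.hand_in())"
```

```text
the job is handed in; nothing more can be done
None
```

The job is handed in with the coil flat in the nest and the cover on the pin, pressed home and still gripped (about 24 N down, clock about 17.5 s); no verdict came back, and I viewed 13 pictures, three over the limit of 10.

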